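# Feel the end float of a coil winder's spindle and set it at mid-float

### The job

The spindle of the bench coil winder, with its bobbin, has end float: it slides along its axis between two stops hidden inside the head. Gently draw the bobbin out until you feel the outer stop and rest against it for a moment with a light but definite pull, then gently push it in until you feel the inner stop and rest there in the same way, without ever forcing a stop. Then set the spindle halfway between the two stops, to within 2 mm, let go and leave it there, with the things on the bench left where they are.

Things in the scene. Friction and masses are not known exactly. Their poses are not given: they have to be found in the camera images.
- winder: grey cast bench coil winder, bolted down. Origin: centre of its base plate's underside (150 mm x by 180 mm y, 12 mm thick); z up. Its head is an upright block, 60 mm in x, y -70 to +30 mm, top at 190 mm. The spindle axis is level, at x = 0, 150 mm up, along y; +y is out of the head. A fixed crank, not used, is on the -y side, to y = -136 mm, 151 mm high
- bobbin (a point): centre of the bobbin on the spindle, about 107 mm from the winder's origin along its +y; axes as the winder's; moves with the spindle. Two white discs 76 mm across and 5 mm thick, copper between them 52 mm across, 44 mm wide over the discs. The discs can be straddled from above and gripped along the axis, above the spindle; the gap from head to inner disc is 30 to 80 mm
- spindle: steel spindle, 16 mm thick, carrying the bobbin (fixed on it) and a brass nut 28 mm across, 6 mm thick outside it; its end is 38 mm beyond the bobbin's centre. Together about 0.45 kg; they only slide along the axis, do not turn, stay where left; drag about 2 N. This frame coincides with the winder's when the spindle stands at 0 of its travel, and slides along y with it
- bearing (a point): mouth of the bearing where the spindle leaves the head, on the axis at y = 30 mm; fixed. The firm stops are unseen in the head, about 28 mm of free play apart, the play's middle up to 11 mm either side of the spindle's 0. Alike and nearly rigid, they give under 0.5 mm. Felt means 3 N or more against the stop for a quarter second; over 22 N harms it
- reel_big: bystander: black-flanged reel of copper wire, 116 mm diameter, 100 mm tall, standing; origin under its centre
- reel_wood: bystander: wooden-flanged reel of copper wire, 100 mm diameter, 80 mm tall, standing; origin under its centre
- spare_bobbin: bystander: empty white bobbin, 76 mm diameter, 44 mm tall, standing on end on the bench; origin under its centre
- screwdriver: bystander: screwdriver lying on the bench, handle to its -x
- pliers: bystander: pliers 160 mm long lying on the bench, handles to their -x
- jar: bystander: small amber jar, 60 mm diameter, 75 mm tall; origin under its centre
- bush: bystander: brass bush, 24 mm diameter, 16 mm tall, on the winder's base plate; origin under its centre
- nut: bystander: round steel nut, 22 mm diameter, 10 mm tall, on the winder's base plate; origin under its centre

How it is judged:
By the outcome, as a careful person would: the job done as asked, in the order asked, and still so for the second after the job is handed in, with the robot touching nothing.
It also fails if it takes over 48 s, if anything falls off the work surface, if the arm or the gripper's body presses on something with over 40 N, if the wrist force passes 120 N, or if a joint passes its speed limit or range.

### The arm

A 6-joint arm with a two-finger parallel gripper is mounted at the origin on the work surface. World frame = base frame: x ahead of the robot, y to its left, z up, the work surface at z = 0. Lengths are in m, angles in rad, forces in N, time in s.
With the tool pointing down it reaches from about 0.35 to 0.725 m from the base axis. Payload 6 kg.
Tool frame: the origin (TCP) lies midway between the tips of the shut fingers; the grasp point (between the pads) lies grip_point_offset behind it (grip_point_offset is the distance from the TCP to the grasp point, in m); z points along the fingers, x is the direction in which the jaws open and shut, and the axes are right-handed (so a half turn about z gives the same grasp; the last joint's range is limited). The gripper opens to 85 mm and grips with 20 to 120 N. Pads are 22 mm wide; open, the fingers measure 114 mm over their backs; the gripper's body (76 mm by 85 mm) begins 54 mm behind the grasp point. The pads swing forward as they close: fully open they stand 13 mm farther back than shut.
Start: joints at [-0.948, 0.04, 0.085, 0, -1.615, -0.334], TCP at [0.171, -0.575, 0.231] pointing down, gripper open.
Joint ranges: [-2.56, 2.56], [-1.29, 2.01], [-1.08, 1.49], [-3.29, 1.98], [-2.81, -0.18], [-2.99, 2.99]. Speed limits (rad/s): [2.57, 2.57, 3.01, 3.14, 3.14, 3.14].

### API

Orientations are given as a rotation vector (axis times angle).
In Python, from bench import * gives the robot as it stands.
- The arm moves only by the shell command python3 -m jog 'ROWS' [FORCE]. ROWS is JSON, one flat list of numbers, 5 for each row, row after row: the shift along the tool's x, y, z each as a share of 300 mm, from -1 to 1, then the turn about the tool's z as a share of 2 rad, from -1 to 1, then the opening, from -1 (shut) to 1 (fully open). A call has 1 to 20 rows; each row is the pose to reach, as a shift and turn from the pose commanded when the call began, along the tool's axes at that moment; what a row does not reach only later rows make up. A row lasts 1/12 s, in which the tool goes at most 41.7 mm and 7.16 degrees, less where a joint would pass 70% of its speed; a pose out of reach is approached as far as the arm can. A call with a number of a shift or a turn outside -1 to 1 is refused whole. A call with a gripper value outside its range is refused whole. The fingers move at their own pace and stop on an object; FORCE is the grip in N (left out, the last holds). Time passes only in rows, so rows that repeat a pose let the fingers close. It gives the time, the measured TCP pose, the force and the opening at its end, in the units of the state.
- sense(): the state, without advancing time (a new reading comes with each control period).
- camera(name): name is "scene" or "top"; returns the picture (400x640x3 uint8, red, green, blue); there is no depth.
- calibration(name): a dict with "fx", "fy", "cx", "cy" (pixels), "dist" ([k1, k2, p1, p2, k3] as OpenCV has them; the pictures are not rectified), "extrinsics" (4x4, takes a point from camera to world coordinates). Camera axes: x right, y down, z forward; pixel columns grow to the right and rows downward; lengths in m; the calibration is good to about 2 mm. A picture is of the moment at which its call begins. calibration takes no time and is no camera call.
- close_job(): hands the job in, once; it reports no verdict.
Trained networks look in the newest picture that a camera, given by its name, has taken for a name from the list of things; names that differ only in an ending like _2 or _b are one class to them, and where a whole thing is asked for, a point or a joint stands for the part that bears it (a point fixed in the world has none). Each returns a list of dicts, best first, with "conf" (0 to 1); they miss things now and then, are a little off and sometimes report something else, mostly with a low value. They report only what shows in the picture. A call takes as long as a camera call.
- silhouettes(camera, query): "pixels" (400x640 bool, what is visible of it) and "location" ([column, row] in pixels, amid what is visible of it).
- pinpoint(camera, query): "location" ([column, row] in pixels: a listed point, or the origin of a listed thing).
The state is a dict: "time_s": time; "qpos": joint angles; "joint_vel": joint speeds; "effort": joint torques, N m; "ee_pos": TCP position; "orientation": TCP orientation; "contact_force": force on the tool from outside, world axes, zero at the start; "moment": the same for the moment, N m; "finger_gap": finger opening in m.
Only numpy, scipy, OpenCV 4.12 (cv2) and the standard library are available. Lean on these libraries where they do the work, as an engineer would, in place of code of your own. Each camera call takes 0.05 s, during which the arm holds its last target. There are 200 camera calls.

## Working session

There is one attempt and no reset: what is moved stays moved. The work goes in short steps, Python scripts to look and compute and a shell command to move; the robot and the scene stay as the last step left them, time stands still between calls to the robot, and variables do not carry over. Pictures are saved under pics/ and viewed, about 8 in all and at most 12, crops included, and the job is handed in when it is done.

```bash
mkdir -p pics; ls; cat > h.py <<'E'
from bench import *
import numpy as np, cv2
from scipy.spatial.transform import Rotation as R
def ray(cam,px):
    c=calibration(cam);K=np.array([[c["fx"],0,c["cx"]],[0,c["fy"],c["cy"]],[0,0,1]])
    u=cv2.undistortPoints(np.array([[px]],float),K,np.array(c["dist"]))[0,0]
    E=np.array(c["extrinsics"]);d=E[:3,:3]@[u[0],u[1],1];return E[:3,3],d/np.linalg.norm(d)
def tri(rs):
    A=sum(np.eye(3)-np.outer(d,d) for o,d in rs);b=sum((np.eye(3)-np.outer(d,d))@o for o,d in rs)
    p=np.linalg.solve(A,b);return p,[np.linalg.norm(np.cross(p-o,d)) for o,d in rs]
def proj(cam,p):
    c=calibration(cam);K=np.array([[c["fx"],0,c["cx"]],[0,c["fy"],c["cy"]],[0,0,1]]);E=np.linalg.inv(np.array(c["extrinsics"]))
    return cv2.projectPoints(np.atleast_2d(p).astype(float),cv2.Rodrigues(E[:3,:3])[0],E[:3,3],K,np.array(c["dist"]))[0][:,0]
E
python3 - <<'E'
from h import *
s=sense();print({k:np.round(v,3) for k,v in s.items()})
im={c:camera(c) for c in("scene","top")}
for c in im: cv2.imwrite(f"pics/{c}0.png",im[c][:,:,::-1]);print(c,np.round(calibration(c)["extrinsics"],2).tolist())
for q in("bobbin","bearing","winder","spindle"):
    rs=[]
    for c in im:
        r=pinpoint(c,q);print(q,c,[(np.round(x["location"],1).tolist(),round(x["conf"],2)) for x in r[:3]])
        if r: rs.append(ray(c,r[0]["location"]))
    if len(rs)==2: print(tri(rs))
E
```

```text
pics
{'time_s': np.float64(0.0), 'qpos': array([-0.948,  0.041,  0.084, -0.   , -1.615, -0.334]), 'joint_vel': array([ 0.001, -0.002,  0.002, -0.001,  0.001,  0.002]), 'effort': array([-3.000e-03, -3.682e+01,  3.474e+01,  6.932e+00, -5.000e-03,
        0.000e+00]), 'ee_pos': array([ 0.171, -0.575,  0.23 ]), 'orientation': array([-1.878e+00, -2.517e+00, -2.000e-03]), 'contact_force': array([0.686, 0.997, 0.126]), 'moment': array([-0.034, -0.007, -0.019]), 'finger_gap': np.float64(0.085)}
scene [[-0.24, 0.66, -0.71, 1.24], [0.97, 0.16, -0.17, 0.18], [0.0, -0.73, -0.68, 0.74], [0.0, 0.0, 0.0, 1.0]]
top [[-0.07, -0.97, 0.22, 0.31], [-1.0, 0.06, -0.02, 0.01], [0.0, -0.22, -0.98, 1.41], [0.0, 0.0, 0.0, 1.0]]
bobbin scene [([313.0, 190.0], 0.59)]
bobbin top [([324.7, 205.7], 0.83)]
(array([ 0.58379872, -0.00086335,  0.140662  ]), [np.float64(0.002062991528814146), np.float64(0.0020629915288141606)])
bearing scene [([282.0, 185.4], 0.65)]
bearing top [([356.3, 205.1], 0.61), ([242.9, 172.0], 0.38)]
(array([ 0.58016325, -0.08456368,  0.13546225]), [np.float64(0.004085764157067625), np.float64(0.0040857641570676345)])
winder scene [([277.7, 222.7], 0.78)]
winder top [([360.2, 215.2], 0.7)]
(array([ 0.57905977, -0.10598079, -0.0074126 ]), [np.float64(0.0024012689052524175), np.float64(0.0024012689052523937)])
spindle scene [([400.7, 189.3], 0.2)]
spindle top [([362.1, 215.9], 0.58)]
(array([0.55455222, 0.05597452, 0.18520924]), [np.float64(0.15378700234463377), np.float64(0.15378700234463377)])
```

```bash
python3 - <<'E'
import cv2
for c,(x,y) in(("scene",(190,100)),("top",(250,120))):
    i=cv2.imread(f"pics/{c}0.png")[y:y+160,x:x+220]; cv2.imwrite(f"pics/{c}0c.png",cv2.resize(i,None,fx=3.6,fy=3.6,interpolation=cv2.INTER_CUBIC))
E
```

```text
(no output)
```

View pics/scene0.png

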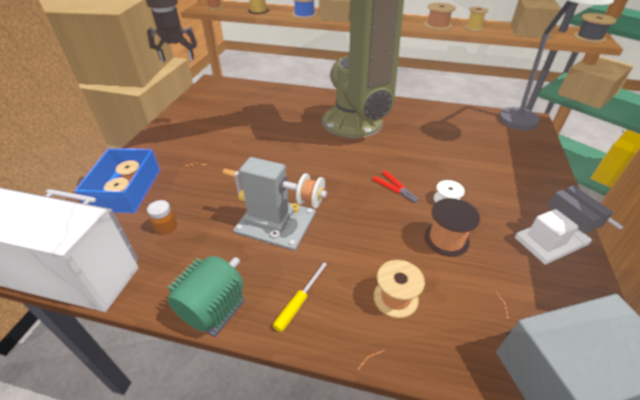

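View pics/top0c.png

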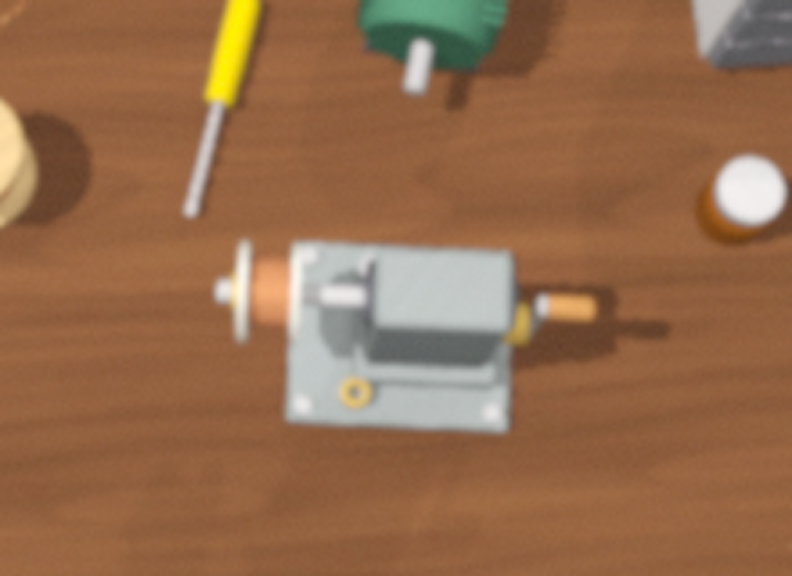

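View pics/scene0c.png

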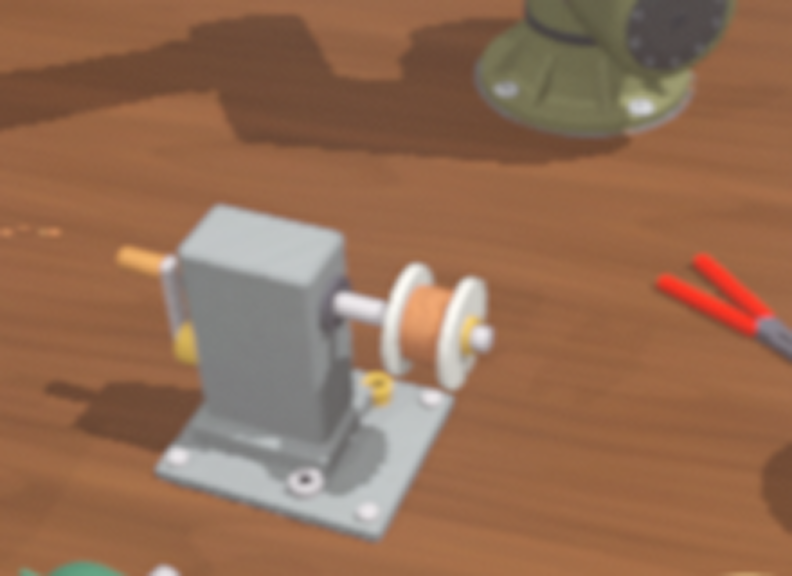

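```bash
python3 - <<'E'
from h import *
def at(cam,c,z):
    o={"scene":(190,100),"top":(250,120)}[cam];o_,d=ray(cam,[c[0]/3.6+o[0],c[1]/3.6+o[1]]);return o_+d*(z-o_[2])/d[2]
for n,cam,c,z in [("TL","top",(293,242),.012),("BL","top",(287,420),.012),("BR","top",(508,432),.012),
 ("sBR","scene",(380,536),.012),("sR","scene",(455,401),.012),("sL","scene",(157,472),.012),
 ("headTL","top",(375,248),.19),("headTR","top",(512,254),.19),("headBL","top",(367,330),.19),("headBR","top",(505,336),.19),
 ("tip","top",(220,291),.15),("mouth","top",(362,296),.15)]:
    print(n,at(cam,c,z).round(4))
# discs triangulated
f=lambda a,b:print(np.round(tri([ray("top",[a[0]/3.6+250,a[1]/3.6+120]),ray("scene",[b[0]/3.6+190,b[1]/3.6+100])])[0],4))
f((220,291),(488,338)); f((367,330),(222,206)) ;f((375,248),(310,283))
f((372,248),(312,284)); f((295,280),(400,320))
im=camera("top");camera("scene")
for c in("top","scene"):
  for q in("bobbin","winder"):
    for r in silhouettes(c,q)[:1]:
      v,u=np.where(r["pixels"]);print(c,q,r["conf"],u.min(),u.max(),v.min(),v.max(),r["location"])
      if c=="top" and q=="bobbin": print(np.bincount(u)[u.min():])
E
```

```text
TL [ 0.667  -0.0274  0.012 ]
BL [ 0.5182 -0.0124  0.012 ]
BR [ 0.4963 -0.1912  0.012 ]
sBR [ 0.672 -0.023  0.012]
sR [ 0.5282 -0.0049  0.012 ]
sL [ 0.6533 -0.2001  0.012 ]
headTL [ 0.6134 -0.0824  0.19  ]
headTR [ 0.6024 -0.1814  0.19  ]
headBL [ 0.5533 -0.0719  0.19  ]
headBR [ 0.5423 -0.1705  0.19  ]
tip [0.598  0.0327 0.15  ]
mouth [ 0.5872 -0.0727  0.15  ]
[0.5981 0.0345 0.148 ]
[ 0.5665 -0.1109  0.2065]
[ 0.6142 -0.0815  0.1853]
[ 0.6145 -0.0796  0.1851]
[ 0.6017 -0.0235  0.1546]
top bobbin 0.84 310 350 187 215 [325.0, 202.0]
[ 6  6  6  8 11 20 27 28 25 20 19 19 19 19 20 20 20 20 20 21 24 27 17  6
  6  6  6  6  6  6  5  5  5  6  6  6  6  6  6  6  5]
top winder 0.82 310 414 187 239 [360.6, 212.9]
scene bobbin 0.96 284 326 174 207 [312.6, 187.6]
scene winder 0.76 223 325 157 249 [271.4, 201.6]
```

```bash
python3 -m jog '[0.75,1,-0.17,0.2,1, 0.75,1,-0.17,0.2,1, 0.75,1,-0.17,0.2,1, 0.75,1,-0.17,0.2,1, 0.75,1,-0.17,0.2,1, 0.75,1,-0.17,0.2,1, 0.75,1,-0.17,0.2,1, 0.75,1,-0.17,0.2,1, 0.75,1,-0.17,0.2,1, 0.75,1,-0.17,0.2,1, 0.75,1,-0.17,0.2,1, 0.75,1,-0.17,0.2,1]' 25
cat >> h.py <<'E'
A=np.radians(6.4);a=np.array([np.sin(A),np.cos(A),0])
def go(t,yaw=True):
    s=sense();M=R.from_rotvec(s["orientation"]).as_matrix()
    d=M.T@(np.array(t)-s["ee_pos"]);x=M.T@a
    print("t",round(float(s["time_s"]),2),"pos",np.round(s["ee_pos"],4),"shares",np.round(d/.3,3),"mm",np.round(d*1e3,1),"turn share",round(np.arctan2(x[1],x[0])/2,4),"F",np.round(s["contact_force"],2),"Fa",round(float(s["contact_force"]@a),2),"toolz",M[:,2].round(3))
E
python3 - <<'E'
from h import *
import bench;print([n for n in dir(bench) if not n.startswith('_')]);print(globals().get("grip_point_offset"))
go([.5938,-.0042,.255])
E
```

```text
time_s: 1.8
ee_pos: [0.3948, -0.2734, 0.2824]
orientation: [2.339, 2.097, 0.0]
contact_force: [-0.3, 0.1, -0.1]
finger_gap: 0.0854
['MotionError', 'calibration', 'camera', 'close_job', 'grip_point_offset', 'pinpoint', 'sense', 'silhouettes']
0.0187
t 1.8 pos [ 0.3948 -0.2734  0.2824] shares [0.964 0.562 0.092] mm [289.2 168.5  27.5] turn share 0.0014 F [-0.34  0.12 -0.1 ] Fa 0.08 toolz [ 0. -0. -1.]
```

```bash
python3 -m jog '[0.96,0.56,0.09,0,1, 0.96,0.56,0.09,0,1, 0.96,0.56,0.09,0,1, 0.96,0.56,0.09,0,1, 0.96,0.56,0.09,0,1, 0.96,0.56,0.09,0,1, 0.96,0.56,0.09,0,1, 0.96,0.56,0.09,0,1, 0.96,0.56,0.09,0,1, 0.96,0.56,0.09,0,1, 0.96,0.56,0.09,0,1, 0.96,0.56,0.09,0,1]'
python3 - <<'E'
from h import *
go([.5938,-.0042,.215])
i=camera("scene");cv2.imwrite("pics/s1.png",cv2.resize(i[60:260,190:410,::-1],None,fx=3,fy=3,interpolation=cv2.INTER_CUBIC))
E
```

```text
time_s: 2.8
ee_pos: [0.593, -0.0081, 0.256]
orientation: [2.343, 2.092, 0.001]
contact_force: [-0.0, 0.0, 0.3]
finger_gap: 0.0855
t 2.8 pos [ 0.593  -0.0081  0.256 ] shares [0.013 0.001 0.137] mm [ 4.   0.3 41. ] turn share -0.0007 F [-0.01  0.04  0.25] Fa 0.04 toolz [ 0.001 -0.    -1.   ]
```

View pics/s1.png

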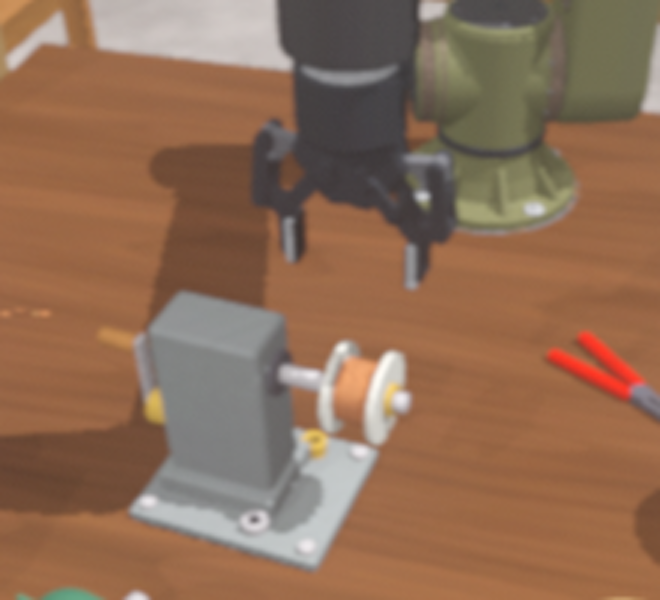

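```bash
python3 -m jog '[0.013,0,0.15,0,1, 0.013,0,0.15,0,1, 0.013,0,0.15,0,1, 0.013,0,0.23,0,1, 0.013,0,0.27,0,1, 0.013,0,0.31,0,1, 0.013,0,0.31,0,1, 0.013,0,0.31,0,0.3, 0.013,0,0.31,0,0.3, 0.013,0,0.31,0,0.3, 0.013,0,0.31,0,0.3, 0.013,0,0.31,0,0.3]' 20
python3 - <<'E'
from h import *
go([.5938,-.0042,.163])
i=camera("scene");cv2.imwrite("pics/s2.png",cv2.resize(i[100:240,220:380,::-1],None,fx=4,fy=4,interpolation=cv2.INTER_CUBIC))
E
```

```text
time_s: 3.85
ee_pos: [0.594, -0.0025, 0.163]
orientation: [2.341, 2.094, 0.001]
contact_force: [-0.6, -0.4, -0.5]
finger_gap: 0.0553
t 3.85 pos [ 0.594  -0.0025  0.163 ] shares [-0.006  0.    -0.   ] mm [-1.7  0.  -0. ] turn share 0.0003 F [-0.56 -0.44 -0.47] Fa -0.5 toolz [ 0.001  0.    -1.   ]
```

View pics/s2.png

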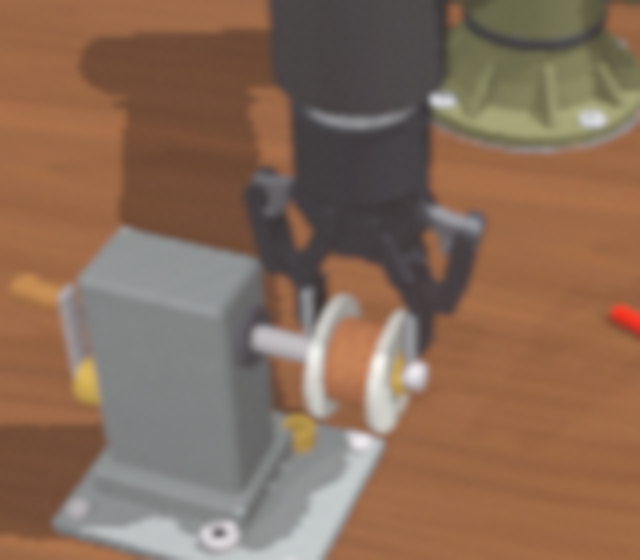

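```bash
python3 -m jog '[0,0,0,0,0.15,0,0,0,0,0.1, 0,0,0,0,0.05, 0,0,0,0,0, 0,0,0,0,-0.1, 0,0,0,0,-0.2,0,0,0,0,-0.2,0,0,0,0,-0.2]' 20
python3 -c "
from h import *
go([.5938,-.0042,.163])"
python3 -m jog '[0.01,0,0,0,-0.2, 0.01,0,0,0,-0.2, 0.02,0,0,0,-0.2, 0.02,0,0,0,-0.2]'
python3 -c "
from h import *
go([.5938,-.0042,.163])"
```

```text
time_s: 4.57
ee_pos: [0.5937, -0.0028, 0.1626]
orientation: [2.341, 2.094, -0.0]
contact_force: [-0.3, -1.9, 1.8]
finger_gap: 0.0436
t 4.57 pos [ 0.5937 -0.0028  0.1626] shares [-0.005  0.001 -0.001] mm [-1.4  0.2 -0.4] turn share 0.0002 F [-0.25 -1.88  1.76] Fa -1.89 toolz [ 0. -0. -1.]
time_s: 4.9
ee_pos: [0.5945, 0.0039, 0.1626]
orientation: [2.341, 2.095, 0.001]
contact_force: [-1.8, 0.0, 4.4]
finger_gap: 0.0437
t 4.9 pos [0.5945 0.0039 0.1626] shares [-0.027  0.001 -0.001] mm [-8.1  0.2 -0.4] turn share 0.0004 F [-1.79  0.03  4.35] Fa -0.17 toolz [ 0.  0. -1.]
```

```bash
cat > chk.py <<'E'
from h import *
import sys
s=sense();f=float(s["contact_force"]@a);print(round(float(s["time_s"]),2),"along",round(float((s["ee_pos"]-[.5938,-.0042,0])[:2]@a[:2])*1e3,2),"Fa",round(f,2),np.round(s["contact_force"],1))
sys.exit(abs(f)>4.5)
E
J="python3 -m jog"; C="python3 chk.py"
$C && $J '[0.0015,0,0,0,-0.2,0.003,0,0,0,-0.2]' >/dev/null && $C && $J '[0.0015,0,0,0,-0.2,0.003,0,0,0,-0.2]' >/dev/null && $C && $J '[0.0015,0,0,0,-0.2,0.003,0,0,0,-0.2]' >/dev/null && $C && $J '[0.0015,0,0,0,-0.2,0.003,0,0,0,-0.2]' >/dev/null && $C && $J '[0.0015,0,0,0,-0.2,0.003,0,0,0,-0.2]' >/dev/null && $C && $J '[0.0015,0,0,0,-0.2,0.003,0,0,0,-0.2]' >/dev/null && $C
```

```text
4.9 along 8.12 Fa -0.17 [-1.8  0.   4.4]
5.07 along 8.56 Fa -1.59 [-1.4 -1.4  4.4]
5.23 along 9.39 Fa -2.25 [-2.8 -1.9  5.3]
5.4 along 10.25 Fa -1.81 [-2.4 -1.6  4.9]
5.57 along 11.15 Fa -1.55 [-2.7 -1.3  5.3]
5.73 along 12.05 Fa -2.27 [-2.  -2.1  4.7]
5.9 along 12.94 Fa -3.63 [-1.9 -3.4  4.9]
```

```bash
J="python3 -m jog"; C="python3 chk.py"
$J '[0.0015,0,0,0,-0.2,0.0015,0,0,0,-0.2]' >/dev/null && $C && $J '[0.0015,0,0,0,-0.2,0.0015,0,0,0,-0.2]' >/dev/null && $C && $J '[0.0015,0,0,0,-0.2,0.003,0,0,0,-0.2]' >/dev/null && $C && $J '[0.0015,0,0,0,-0.2,0.003,0,0,0,-0.2]' >/dev/null && $C && $J '[0.0015,0,0,0,-0.2,0.003,0,0,0,-0.2]' >/dev/null && $C && $J '[0.0015,0,0,0,-0.2,0.003,0,0,0,-0.2]' >/dev/null && $C && $J '[0.0015,0,0,0,-0.2,0.003,0,0,0,-0.2]' >/dev/null && $C && $J '[0.0015,0,0,0,-0.2,0.003,0,0,0,-0.2]' >/dev/null && $C
```

```text
6.07 along 12.93 Fa -4.48 [-2.2 -4.3  5.9]
6.23 along 12.93 Fa -6.15 [-2.3 -5.9  5.4]
```

```bash
J="python3 -m jog"; C="python3 chk.py"
$J '[0.0015,0,0,0,-0.2,0.003,0,0,0,-0.2]' >/dev/null ; $C ; $J '[0,0,0,0,-0.2,0,0,0,0,-0.2,0,0,0,0,-0.2]' ; $C
```

```text
6.4 along 12.97 Fa -11.36 [ -2.1 -11.2   3.9]
time_s: 6.65
ee_pos: [0.595, 0.0087, 0.1626]
orientation: [2.341, 2.092, -0.003]
contact_force: [-0.8, -9.7, 4.2]
finger_gap: 0.044
6.65 along 12.96 Fa -9.74 [-0.8 -9.7  4.2]
```

```bash
J="python3 -m jog"; C="python3 chk.py"
$J '[0,0,0,0,-0.2,0,0,0,0,-0.2,0,0,0,0,-0.2]' >/dev/null; $C
$J '[-0.004,0,0,0,-0.2, -0.008,0,0,0,-0.2, -0.012,0,0,0,-0.2, -0.016,0,0,0,-0.2, -0.02,0,0,0,-0.2, -0.024,0,0,0,-0.2, -0.028,0,0,0,-0.2, -0.032,0,0,0,-0.2, -0.036,0,0,0,-0.2, -0.04,0,0,0,-0.2]' >/dev/null; $C && $J '[-0.004,0,0,0,-0.2, -0.008,0,0,0,-0.2, -0.012,0,0,0,-0.2, -0.016,0,0,0,-0.2, -0.02,0,0,0,-0.2, -0.024,0,0,0,-0.2, -0.026,0,0,0,-0.2, -0.026,0,0,0,-0.2]' >/dev/null; $C
python3 - <<'E'
from h import *
i=camera("scene");cv2.imwrite("pics/s3.png",cv2.resize(i[100:240,220:380,::-1],None,fx=4,fy=4,interpolation=cv2.INTER_CUBIC))
E
```

```text
6.9 along 13.01 Fa -9.28 [-1.7 -9.1  3.9]
7.73 along 3.76 Fa 1.72 [-2.2  2.   5.8]
8.4 along -4.17 Fa 2.06 [-1.3  2.2  6.2]
```

View pics/s3.png

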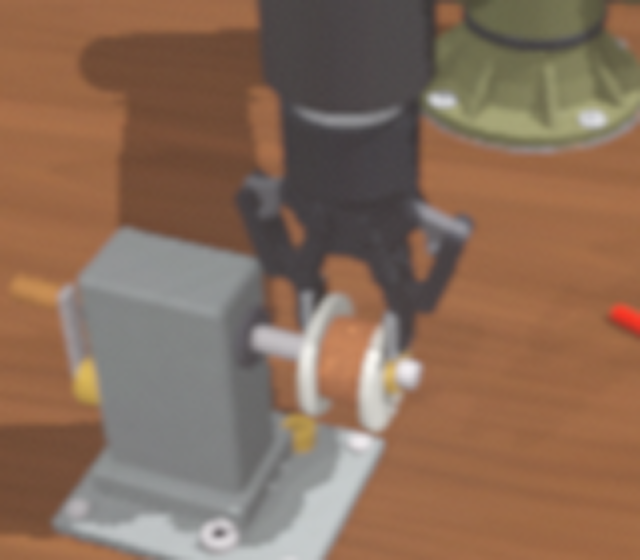

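```bash
J="python3 -m jog"; C="python3 chk.py"
$J '[-0.003,0,0,0,-0.2,-0.006,0,0,0,-0.2,-0.009,0,0,0,-0.2,-0.012,0,0,0,-0.2]' >/dev/null; $C && $J '[-0.003,0,0,0,-0.2,-0.006,0,0,0,-0.2,-0.009,0,0,0,-0.2]' >/dev/null; $C && $J '[-0.0015,0,0,0,-0.2,-0.003,0,0,0,-0.2]' >/dev/null; $C && $J '[-0.0015,0,0,0,-0.2,-0.003,0,0,0,-0.2]' >/dev/null; $C && $J '[-0.0015,0,0,0,-0.2,-0.003,0,0,0,-0.2]' >/dev/null; $C && $J '[-0.0015,0,0,0,-0.2,-0.003,0,0,0,-0.2]' >/dev/null; $C && $J '[-0.0015,0,0,0,-0.2,-0.003,0,0,0,-0.2]' >/dev/null; $C && $J '[-0.0015,0,0,0,-0.2,-0.003,0,0,0,-0.2]' >/dev/null; $C && $J '[-0.0015,0,0,0,-0.2,-0.003,0,0,0,-0.2]' >/dev/null; $C
```

```text
8.78 along -7.62 Fa 2.02 [-2.9  2.4  5.5]
9.03 along -10.32 Fa 2.92 [-2.1  3.2  5.6]
9.2 along -11.24 Fa 2.15 [-2.5  2.4  6.6]
9.37 along -12.12 Fa 2.06 [-2.1  2.3  6.1]
9.53 along -12.99 Fa 2.09 [-3.1  2.5  5.6]
9.7 along -13.93 Fa 2.02 [-1.3  2.2  6.1]
9.87 along -14.79 Fa 1.69 [-2.1  1.9  6.3]
10.03 along -15.19 Fa 5.82 [-1.8  6.1  6.4]
10.03 along -15.19 Fa 5.82 [-1.8  6.1  6.4]
```

Inner stop at about −15.2. Press slightly more and hold.

```bash
J="python3 -m jog"; C="python3 chk.py"
$J '[-0.0015,0,0,0,-0.2,-0.0025,0,0,0,-0.2]' >/dev/null ; $C ; $J '[0,0,0,0,-0.2,0,0,0,0,-0.2,0,0,0,0,-0.2]' >/dev/null; $C; $J '[0,0,0,0,-0.2,0,0,0,0,-0.2,0,0,0,0,-0.2]' >/dev/null; $C
```

```text
10.2 along -15.14 Fa 8.13 [-3.4  8.6  6.3]
10.45 along -15.16 Fa 8.23 [-2.5  8.6  5.9]
10.7 along -15.14 Fa 6.14 [-1.9  6.4  6.8]
```

```bash
J="python3 -m jog"; C="python3 chk.py"
$J '[-0.001,0,0,0,-0.2,-0.002,0,0,0,-0.2]' >/dev/null ; $C ; $J '[0,0,0,0,-0.2,0,0,0,0,-0.2,0,0,0,0,-0.2]' >/dev/null; $C; $J '[0,0,0,0,-0.2,0,0,0,0,-0.2]' >/dev/null; $C
```

```text
10.87 along -15.2 Fa 9.17 [-2.9  9.6  7. ]
11.12 along -15.18 Fa 8.88 [-2.6  9.2  7.1]
11.28 along -15.18 Fa 9.29 [-2.9  9.7  7.3]
```

```bash
J="python3 -m jog"; C="python3 chk.py"
$J '[0.005,0,0,0,-0.2,0.01,0,0,0,-0.2,0.015,0,0,0,-0.2,0.02,0,0,0,-0.2,0.025,0,0,0,-0.2,0.03,0,0,0,-0.2,0.035,0,0,0,-0.2,0.04,0,0,0,-0.2,0.045,0,0,0,-0.2,0.049,0,0,0,-0.2,0.049,0,0,0,-0.2,0.049,0,0,0,-0.2,0.049,0,0,0,-0.2]' >/dev/null ; $C
```

```text
12.37 along -3.06 Fa -0.84 [-2.2 -0.6  5.5]
```

Need +2.0 mm (target −1.1).

```bash
J="python3 -m jog"; C="python3 chk.py"
$J '[0.003,0,0,0,-0.2,0.006,0,0,0,-0.2,0.0065,0,0,0,-0.2,0.0065,0,0,0,-0.2,0.0065,0,0,0,-0.2]' >/dev/null ; $C
```

```text
12.78 along -1.29 Fa -1.3 [-1.6 -1.1  5.1]
```

```bash
J="python3 -m jog"; C="python3 chk.py"
python3 - <<'E'
from h import *
i=camera("scene");cv2.imwrite("pics/pre.png",i[:,:,::-1])
E
$J '[0,0,0,0,0.05,0,0,0,0,0.1,0,0,0,0,0.2,0,0,0,0,0.3,0,0,0,0,0.4,0,0,0,0,0.4,0,0,0,0,0.4,0,0,0,0,0.4]'; $C
python3 - <<'E'
from h import *
i=camera("scene");cv2.imwrite("pics/post.png",i[:,:,::-1])
a_,b=[cv2.imread(f"pics/{n}.png")[140:215,255:330] for n in("pre","post")]
cv2.imwrite("pics/cmp.png",cv2.resize(np.hstack([a_,b]),None,fx=5,fy=5,interpolation=cv2.INTER_CUBIC))
E
```

```text
time_s: 13.5
ee_pos: [0.5934, -0.0055, 0.1622]
orientation: [-2.341, -2.094, -0.0]
contact_force: [0.3, 0.1, 0.6]
finger_gap: 0.0598
13.5 along -1.31 Fa 0.12 [0.3 0.1 0.6]
```

View pics/cmp.png

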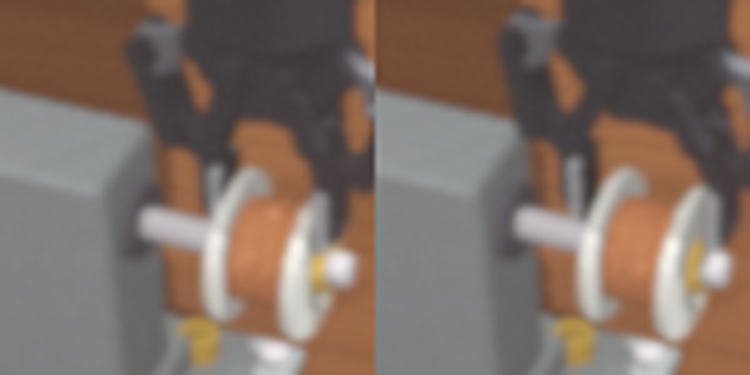

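```bash
python3 -m jog '[0,0,-0.05,0,0.4,0,0,-0.1,0,0.4,0,0,-0.2,0,0.4,0,0,-0.3,0,0.4,0,0,-0.4,0,0.4,0,0,-0.4,0,0.4,0,0,-0.4,0,0.4,0,0,-0.4,0,0.4]'
python3 - <<'E'
from h import *
i=camera("scene");o=cv2.cvtColor(cv2.imread("pics/post.png"),cv2.COLOR_BGR2RGB);z=cv2.cvtColor(cv2.imread("pics/scene0.png"),cv2.COLOR_BGR2RGB)
g=lambda m,b:np.float32(cv2.cvtColor(m,cv2.COLOR_RGB2GRAY)[b[0]:b[1],b[2]:b[3]])
b=(192,212,300,330); print("bobbin lower/tip shift px post->now",cv2.phaseCorrelate(g(o,b),g(i,b)))
cv2.imwrite("pics/fin.png",i[:,:,::-1])
E
```

```text
time_s: 14.22
ee_pos: [0.5933, -0.0053, 0.2816]
orientation: [-2.341, -2.094, 0.0]
contact_force: [-0.6, -0.2, -0.6]
finger_gap: 0.0597
bobbin lower/tip shift px post->now ((0.008430977462866807, -0.13984155445866975), 1.0139866622289022)
```

View pics/fin.png

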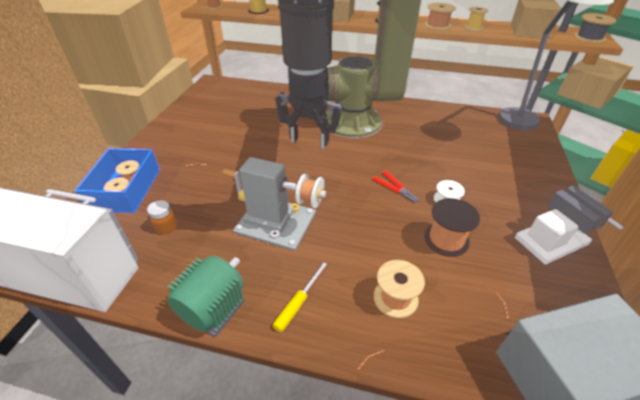

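The gripper is clear above the bobbin, and everything else on the bench is where it was. The bobbin did not move during the retreat.

```bash
python3 -c "
from bench import *
print(close_job())"
```

```text
the job is handed in; nothing more can be done
None
```

The spindle is set halfway between its two stops and released, and the job is handed in at about 14 s of the 48 s allowed.

| | Tool position along the spindle axis | Force on the tool at rest |
|---|---|---|
| Outer stop | +13.0 mm | about 9–10 N |
| Inner stop | −15.2 mm | about 6–9 N |
| Midpoint wanted | −1.1 mm | – |
| Position at release | −1.3 mm | – |

- **Stops:** I gripped the discs with 20 N and drew out first, then pushed in. Each stop was held for over 0.4 s. The forces include about 2 N of drag, and the highest along-axis reading was 11.4 N, below the 22 N limit. The 28.2 mm between the stops agrees with the stated play of about 28 mm.
- **Release:** Pictures before and after opening the fingers show the bobbin in the same place. After I retreated upwards its image had shifted by 0.14 pixels at most. The arm is clear, and the bystanders look unmoved in the last picture.
- **Disagreements:** The first two-camera estimate put the bobbin's height about 10 mm below the stated 150 mm. Triangulating the spindle tip gave 148 mm, so I used the stated height. A vertical force of about 4–7 N showed while the bobbin was gripped and disappeared on release.

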